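Slide a rod along a V-groove up to its stop

ROBOT

A 6-joint arm with a two-finger parallel gripper is mounted at the origin on a cart in front of the work surface, level with it; the furniture and walls round the work are solid. World frame = base frame: x ahead of the robot, y to its left, z up, the work surface at z = 0. Lengths are in m, angles in rad, forces in N, time in s.
With the tool pointing down it reaches from about 0.3 to 0.85 m from the base axis. Payload 4.2 kg.
Tool frame: the origin (TCP) lies midway between the tips of the shut fingers; the grasp point (between the pads) lies ctrl.grasp_offset behind it (ctrl.grasp_offset is the distance from the TCP to the grasp point, in m); x points along the fingers, y is the direction in which the jaws open and shut, and the axes are right-handed (so a half turn about x gives the same grasp; the last joint's range is limited). The gripper opens to 91 mm and grips with 3 to 60 N. Pads are 32 mm wide; open, the fingers measure 118 mm over their backs; the gripper's body (76 mm by 178 mm) begins 60 mm behind the grasp point.
Start: joints at [1.16, 0.32, 1.565, -0, 1.257, -0.02], TCP at [0.219, 0.532, 0.214] pointing down, gripper open.
Joint ranges: [-3.11, 3.11], [-0.84, 2.01], [0.21, 2.61], [-1.34, 4.49], [0.05, 2.63], [-2.56, 2.56]. Speed limits (rad/s): [2.57, 2.57, 3.14, 3.14, 3.14, 3.14].

INTERFACE

Orientations are given as a unit quaternion [x, y, z, w].
In Python, from station import ctrl gives the robot as it stands. The module is installed in compiled form; this text tells all that it offers.
- The arm moves only by the tool step_arm, never from a script. Its argument "deltas" is one flat list of numbers, 7 for each row, row after row: the shift along the tool's x, y, z each as a share of 0.25 m, from -1 to 1, then the turn, a rotation vector about the tool's x, y, z each as a share of 60 degrees, from -1 to 1, then the opening, from 0 (shut) to 1 (fully open). A call has 1 to 12 rows; each row is the pose to reach, as a shift and turn from the pose commanded when the call began, along the tool's axes at that moment; what a row does not reach only later rows make up. A row lasts 1/12 s, in which the tool goes at most 41.7 mm and 7.16 degrees, less where a joint would pass 70% of its speed; a pose out of reach is approached as far as the arm can. A call with a number of a shift or a turn outside -1 to 1 is refused whole. A call with a gripper value outside its range is refused whole. The fingers move at their own pace and stop on an object; "grip_force" is the grip in N (left out, the last holds). Time passes only in rows, so rows that repeat a pose let the fingers close. It gives the time, the measured TCP pose, the force and the opening at its end, in the units of the state.
- ctrl.get_state(): the state, without advancing time (a new reading comes with each control period).
- ctrl.read_camera(name): name is "scene" or "side" or "wrist"; returns (picture, depth): 480x640x3 uint8, red, green, blue; 480x640 float32, m along the optical axis (not along the pixel's ray), 0 where there is no reading.
- ctrl.calibration(name): a dict with "vertical_fov" (degrees; the focal length in pixels is half the picture's height over the tangent of half this angle, whatever the lens; pixels are square), "cx", "cy" (the principal point, pixels), "extrinsics" (4x4, takes a point from camera to world coordinates). Camera axes: x right, y down, z forward; pixel columns grow to the right and rows downward; lengths in m; the calibration is good to about 2 mm. The wrist camera is an equidistant fisheye: a pixel r from the principal point sees the ray r / f radians off the axis. A picture is of the moment at which its call begins: read the wrist's pose just before it. calibration takes no time and is no camera call; for the wrist camera it gives the pose at the moment of the call.
- ctrl.close_job(): hands the job in, once; it reports no verdict.
The state is a dict: "clock": time; "joints": joint angles; "dq": joint speeds; "joint_efforts": joint torques, N m; "eef_pos": TCP position; "orientation": TCP orientation; "force": force on the tool from outside, world axes, zero at the start; "ft_torque": the same for the moment, N m; "grip_width": finger opening in m.
Only numpy, scipy, OpenCV 4.12 (cv2) and the standard library are available. Lean on these libraries where they do the work, as an engineer would, in place of code of your own. Each camera call takes 0.05 s, during which the arm holds its last target. There are 200 camera calls.

TASK

Take the steel rod from its rest, lay it in the open end of the aluminium fixture's V-groove, and slide it gently along the groove, under the spring hold-down, until its end touches the plunger of the stop. The stop has been set for the next measurement and is held by friction only, so do not push it out of place. Leave the rod lying there, let go, and do not disturb the things around.

Things in the scene. Friction and masses are not known exactly. Their poses are not given: they have to be found in the camera images.
- rod: plain steel rod, 22 mm diameter, 100 mm long, about 0.2 to 0.4 kg, ends rounded by 2 mm, both ends alike. Origin at its centre, x axis along the rod. It starts lying level in the rod rest, its axis 37 mm above the bench.
- rod_rest: grey plastic rest fixed on the bench, 84 x 46 mm foot 6 mm thick, with two V supports 12 mm thick and 40 mm wide at x = -36 and +36 mm whose tops are 30 mm above the bench; between them (60 mm) the rod is free from below down to the foot. Origin at the centre of its underside, x along the rod.
- v_fixture: setting fixture fixed on the bench; origin on the bench under the groove, x axis along the groove towards the stop, z up. Dark foot 74 mm wide, 8 mm high; aluminium rail 50 mm wide from x = -135 mm (open rear end) to +122 mm, its top 40 mm above the bench, with a 90 degree V-groove. A rod lying in it has its axis 47 mm above the bench, 7 mm above the rail's top.
- groove_axis (a point): point on the axis of a rod lying in the groove, 47 mm straight above the fixture's origin; same axes as the fixture.
- bridge_mid (a point): point on that axis at x = +25 mm, under the hold-down: a dark bridge 14 mm thick, 70 mm wide, 82 mm high (stem to 90), with a 50 mm wide opening below 70 mm. In it a spring plunger with a white round nose (16 mm) hangs 2 mm below the rod's top: the rod's end lifts it, then it presses on the rod with about 1.5 N. This and friction make a push of up to about 6 N before the stop.
- stop_post (a point): point on that axis at x = +96 mm, front of the stop's dark post (22 mm thick, 80 mm high). From it the steel plunger points back at the rod: a 16 mm disc face on the axis. How far it sticks out differs each time and is not measured: its face is 16 to 56 mm before this point (x = +40 to +80 mm). Friction holds it; pushed with more than about 10 N it slips away from the rod.
- tape: roll of tan masking tape, 103 mm wide, 25 mm high, lying loose on the bench beyond the fixture; bystander. Origin at the centre of its underside.
- tip_beaker: clear plastic beaker with used pipette tips, 72 mm wide, 88 mm high, standing loose; bystander. Origin at the centre of its underside.
- well_plate: clear six-well plate, 127 x 85 x 20 mm, lying loose; bystander. Origin at the centre of its underside.
Not all that is in view belongs to the job. Of the things shaped like the rod, the steel one is meant.

How it is judged:
By the outcome, as a careful person would: the job done as asked, in the order asked, and still so for the second after the job is handed in, with the robot touching nothing.
It also fails if it takes over 58 s, if anything falls off the work surface, if the arm or the gripper's body presses on something with over 40 N, if the wrist force passes 120 N, or if a joint passes its speed limit or range.

## Working session

There is one attempt and no reset: what is moved stays moved. The work goes in short steps, Python scripts to look and compute and a tool call to move; the robot and the scene stay as the last step left them, time stands still between calls to the robot, and variables do not carry over. Pictures are saved under pics/ and viewed, on a budget of 10 in all, crops included, one or two more only if the job needs it, and the job is handed in when it is done.

Besides the shell and the picture viewer there is one more tool, called after ">>>" by a JSON object that holds its "method" and its "body", one argument or row to a line. step_arm: Moves the arm, as the interface text tells. Shift numbers are shares of 0.25 m and turn numbers shares of 60 degrees, none past 1 either way. Its arguments: {"type":"object","properties":{"deltas":{"type":"array","items":{"type":"number","minimum":-1,"maximum":1}},"grip_force":{"type":"number"}},"required":["deltas"]}

```bash
mkdir -p pics; cat > h.py <<'E'
import numpy as np, cv2
from station import ctrl
from scipy.spatial.transform import Rotation as R
def snap(name,tag):
    p,d=ctrl.read_camera(name); c=ctrl.calibration(name)
    np.savez(f'pics/{tag}.npz',p=p,d=d,f=240/np.tan(np.radians(c['vertical_fov']/2)),cx=c['cx'],cy=c['cy'],T=np.array(c['extrinsics']))
    cv2.imwrite(f'pics/{tag}.png',p[:,:,::-1]); return p,d
def ray(tag,u,v,fish=False):
    z=np.load(f'pics/{tag}.npz'); x,y=(u-z['cx'])/z['f'],(v-z['cy'])/z['f']
    if fish:
        r=np.hypot(x,y); s=np.sin(r)/max(r,1e-9); k=np.array([x*s,y*s,np.cos(r)])
    else: k=np.array([x,y,1.])
    T=z['T']; return T[:3,3],T[:3,:3]@k
def at_z(tag,u,v,h,fish=False):
    o,k=ray(tag,u,v,fish); return o+k*(h-o[2])/k[2]
def at_d(tag,u,v,fish=False):
    z=np.load(f'pics/{tag}.npz'); D=z['d'][int(v)-1:int(v)+2,int(u)-1:int(u)+2]; D=np.median(D)
    o,k=ray(tag,u,v,fish)
    kc=z['T'][:3,:3].T@k
    return o+k*D/kc[2]
E
python3 - <<'E'
from h import *
for n in('scene','side','wrist'): snap(n,n+'0'); c=ctrl.calibration(n); print(n,c['vertical_fov'],np.round(c['extrinsics'],3).tolist())
s=ctrl.get_state(); print(s, ctrl.grasp_offset)
E
```

```text
scene 52.16195589321087 [[-0.834, -0.428, 0.347, 0.096], [-0.551, 0.628, -0.55, 1.067], [0.017, -0.65, -0.76, 1.064], [0.0, 0.0, 0.0, 1.0]]
side 53.68765960052545 [[0.924, -0.234, 0.301, 0.207], [-0.381, -0.605, 0.699, -0.485], [0.019, -0.761, -0.648, 0.862], [0.0, 0.0, 0.0, 1.0]]
wrist 65.70646984690485 [[0.381, 0.898, 0.222, 0.156], [0.925, -0.369, -0.093, 0.557], [-0.001, 0.241, -0.971, 0.385], [0.0, 0.0, 0.0, 1.0]]
{'clock': 0.15, 'joints': array([ 1.15998678e+00,  3.20153764e-01,  1.56536578e+00, -2.47639877e-05,
        1.25739808e+00, -1.99764093e-02]), 'dq': array([ 0.00066701, -0.00194185, -0.00143123, -0.00021445,  0.00011973,
        0.00076093]), 'joint_efforts': array([-6.53770549e-04, -4.12773550e+01, -2.32155669e+01,  7.29499105e-02,
        4.33419936e-02, -1.22550382e-04]), 'eef_pos': array([0.21889927, 0.53130735, 0.21332123]), 'orientation': array([ 0.13684051,  0.69374068, -0.13775932,  0.69355671]), 'force': array([ 0.20900106,  0.2199101 , -0.1598889 ]), 'ft_torque': array([-0.02855332,  0.0211181 ,  0.02037901]), 'grip_width': 0.09107126092850722} 0.0188
```

View pics/scene0.png

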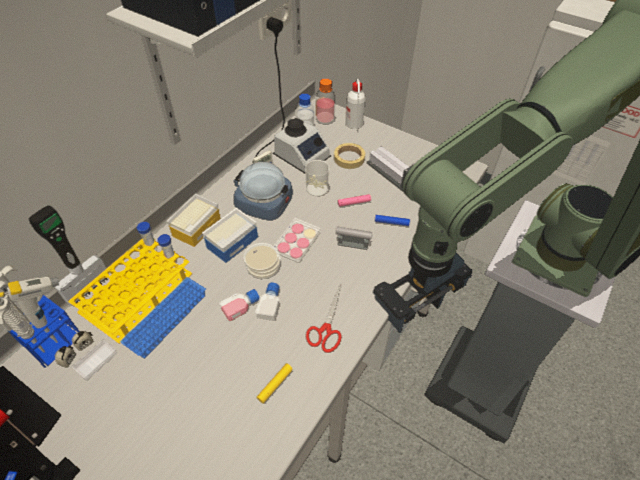

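View pics/side0.png

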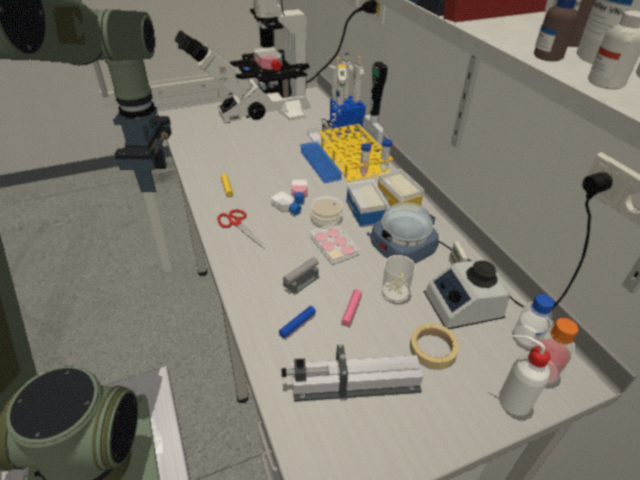

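Rod-like things: steel in the grey rest (scene 353,237; side 301,274), and blue (side 297,321), pink (352,307) and yellow (227,184) markers. Only the one in the rest is grey steel. I'll confirm it in an enlarged crop.

```bash
python3 - <<'E'
import cv2
a=cv2.imread('pics/side0.png')[245:410,265:465]
cv2.imwrite('pics/c1.png',cv2.resize(a,None,fx=3.6,fy=3.6,interpolation=cv2.INTER_CUBIC))
from h import *
for n,u,v in[('side0',285,288),('side0',318,266),('side0',301,272),('side0',420,372),('side0',300,380),('side0',434,346),('side0',397,280),('scene0',339,236),('scene0',369,238)]: print(n,u,v,np.round(at_d(n,u,v),3))
E
```

```text
side0 285 288 [0.454 0.271 0.001]
side0 318 266 [0.558 0.312 0.002]
side0 301 272 [0.495 0.269 0.044]
side0 420 372 [ 0.617 -0.074  0.041]
side0 300 380 [ 0.388 -0.004  0.044]
side0 434 346 [ 0.699 -0.01   0.002]
side0 397 280 [0.68  0.137 0.074]
scene0 339 236 [0.529 0.309 0.031]
scene0 369 238 [0.454 0.273 0.037]
```

View pics/c1.png

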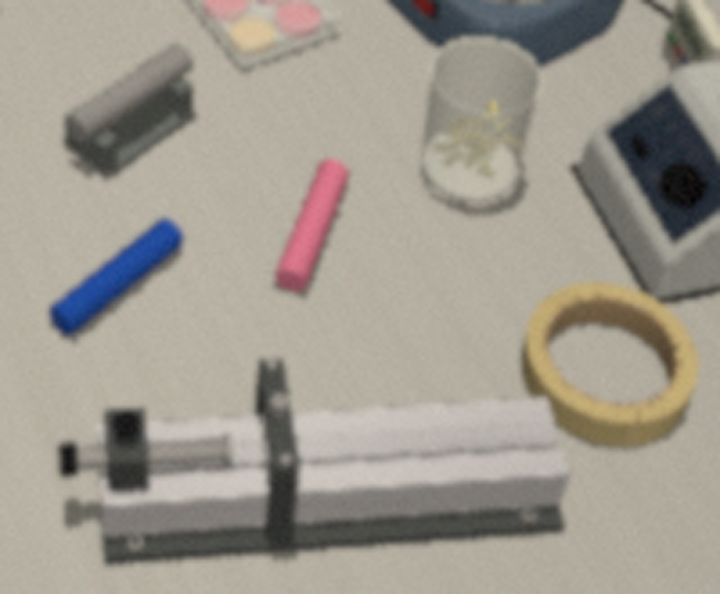

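The crop confirms it: a grey steel rod lies in the grey rest (crop 130,95). The fixture's stop is at its left end, with the plunger face visible at about crop (230,448). The open end is at the right (560,450), close to the tape. Next, coarse poses from depth.

```bash
cat >> h.py <<'E'
def cloud(tag,fish=False):
    z=np.load(f'pics/{tag}.npz'); v,u=np.mgrid[:480,:640]; x,y=(u-z['cx'])/z['f'],(v-z['cy'])/z['f']
    if fish:
        r=np.hypot(x,y)+1e-9; t=np.tan(np.minimum(r,1.4))/r; x,y=x*t,y*t
    D=z['d']; P=np.stack([x*D,y*D,D],-1)@z['T'][:3,:3].T+z['T'][:3,3]; P[D<=0]=np.nan; return P
def box(P,x,y,zz):
    return (P[...,0]>x[0])&(P[...,0]<x[1])&(P[...,1]>y[0])&(P[...,1]<y[1])&(P[...,2]>zz[0])&(P[...,2]<zz[1])
E
python3 - <<'E'
from h import *
for t in('side0','scene0'):
    P=cloud(t)
    m=box(P,(.42,.58),(.22,.35),(.036,.06)); q=P[m]; 
    if len(q)<5: continue
    c,sz,a=cv2.minAreaRect((q[:,:2]*1000).astype(np.float32)); print(t,'rod',len(q),c,sz,a,np.percentile(q[:,2],[50,95]))
    m=box(P,(.35,.68),(-.15,.08),(.034,.048)); q=P[m]
    if len(q)>5:
        c,sz,a=cv2.minAreaRect((q[:,:2]*1000).astype(np.float32)); print(t,'rail',len(q),c,sz,a,cv2.fitLine((q[:,:2]*1000).astype(np.float32),cv2.DIST_HUBER,0,.01,.01).ravel())
# two-view check of rod ends top-centre
def tri(a,b):
    (o1,k1),(o2,k2)=ray(*a),ray(*b); s=np.linalg.lstsq(np.c_[k1,-k2],o2-o1,rcond=None)[0]; p,q=o1+k1*s[0],o2+k2*s[1]; return (p+q)/2,np.linalg.norm(p-q)
# rail points in world from crop pixels: post front foot, plunger face, rail end
for n,u,v in[('face',229,447),('plungerroot',150,452),('openend top L',548,402),('openend R',566,470),('bridgetop',270,365)]:
    U,V=265+u/3.6,245+v/3.6; print(n,np.round(at_d('side0',U,V),3),np.round(at_z('side0',U,V,.05),3))
E
```

```text
side0 rod 318 (500.94818115234375, 279.71270751953125) (103.22509765625, 23.165576934814453) 22.46016502380371 [0.0458459  0.05001121]
side0 rail 2392 (491.7575988769531, -22.583160400390625) (66.46504974365234, 277.7627868652344) 70.76807403564453 [ 9.7720963e-01 -2.1227664e-01  5.0500360e+02 -2.7459282e+01]
scene0 rod 247 (500.0856628417969, 282.83795166015625) (99.59332275390625, 24.497821807861328) 24.065288543701172 [0.04513666 0.04954909]
scene0 rail 445 (550.0479125976562, -33.422672271728516) (62.01152420043945, 163.02713012695312) 69.40113067626953 [ 8.7418634e-01 -4.8559067e-01  5.5960016e+02 -3.4992378e+01]
face [ 0.446 -0.009  0.055] [ 0.447 -0.006  0.05 ]
plungerroot [0.405 0.004 0.054] [0.406 0.007 0.05 ]
openend top L [ 0.631 -0.04   0.039] [ 0.626 -0.046  0.05 ]
openend R [ 0.617 -0.082  0.039] [ 0.612 -0.087  0.05 ]
bridgetop [0.48  0.015 0.081] [0.491 0.034 0.05 ]
```

```bash
cat >> h.py <<'E'
def plan(tcp,yaw,show=True):
    """tool x down, tool z (rod direction) along +-yaw (deg); prints deltas in move units, whichever turn is smaller"""
    s=ctrl.get_state(); Rc=R.from_quat(s['orientation']); best=None
    for y in (yaw,yaw+180):
        z=np.array([np.cos(np.radians(y)),np.sin(np.radians(y)),0]); x=np.array([0,0,-1.]); Rt=R.from_matrix(np.c_[x,np.cross(z,x),z])
        rv=(Rc.inv()*Rt).as_rotvec(degrees=True)
        if best is None or np.linalg.norm(rv)<np.linalg.norm(best): best=rv
    d=Rc.inv().apply(np.array(tcp)-s['eef_pos'])
    print('t',round(s['clock'],2),'pos',np.round(s['eef_pos'],4),'F',np.round(s['force'],2),'grip',round(s['grip_width'],4))
    print('shift',np.round(d/.25,3),'turn',np.round(best/60,3),'joints',np.round(s['joints'],2)); print('axes x,y,z\n',np.round(Rc.as_matrix().T,3))
E
python3 - <<'E'
from h import *
g=np.array([np.cos(np.radians(23)),np.sin(np.radians(23))])
p=np.array([.5005,.281])+.012*g
plan([*p,.14],23)
E
```

```text
t 0.15 pos [0.2189 0.5313 0.2133] F [ 0.21  0.22 -0.16] grip 0.0911
shift [ 0.294 -0.462  1.457] turn [-0.757 -0.001  0.001] joints [ 1.16  0.32  1.57 -0.    1.26 -0.02]
axes x,y,z
 [[-0.001 -0.001 -1.   ]
 [ 0.381  0.925 -0.001]
 [ 0.925 -0.381 -0.   ]]
```

>>> {"method": "step_arm", "body": {
  "deltas": [0.1,-0.3,1,-0.757,0,0,1,0.1,-0.3,1,-0.757,0,0,1,0.1,-0.3,1,-0.757,0,0,1,0.1,-0.3,1,-0.757,0,0,1,0.1,-0.3,1,-0.757,0,0,1,0.1,-0.3,1,-0.757,0,0,1,0.1,-0.3,1,-0.757,0,0,1,0.1,-0.3,1,-0.757,0,0,1]
}}

```text
clock: 0.82
eef_pos: [0.4252, 0.3633, 0.188]
orientation: [-0.142, 0.693, 0.14, 0.693]
force: [0.1, 0.4, 0.0]
grip_width: 0.0913
```

```bash
python3 - <<'E'
from h import *
plan([.5115,.2857,.14],23)
E
```

```text
t 0.82 pos [0.4252 0.3633 0.188 ] F [0.14 0.4  0.05] grip 0.0913
shift [ 0.193 -0.42   0.197] turn [-0.001 -0.     0.003] joints [ 0.69  0.31  1.64 -0.    1.19 -1.28]
axes x,y,z
 [[ 0.001 -0.003 -1.   ]
 [-0.39   0.921 -0.003]
 [ 0.921  0.39  -0.   ]]
```

>>> {"method": "step_arm", "body": {
  "deltas": [0.19,-0.42,0.2,0,0,0,1,0.19,-0.42,0.2,0,0,0,1,0.19,-0.42,0.2,0,0,0,1,0.19,-0.42,0.2,0,0,0,1,0.19,-0.42,0.2,0,0,0,1]
}}

```text
clock: 1.23
eef_pos: [0.5089, 0.2887, 0.14]
orientation: [-0.14, 0.694, 0.14, 0.692]
force: [-0.2, -0.3, 0.6]
grip_width: 0.091
```

```bash
python3 - <<'E'
from h import *
snap('wrist','w1'); P=cloud('w1',True)
m=box(P,(.42,.58),(.22,.35),(.040,.06)); q=P[m]
print(len(q),cv2.minAreaRect((q[:,:2]*1000).astype(np.float32)),np.percentile(q[:,2],[50,95,99]))
plan([.5115,.2857,.033],23)
E
```

```text
3736 ((498.322021484375, 283.238037109375), (99.95795440673828, 21.457292556762695), 22.338899612426758) [0.04823407 0.05021341 0.05080562]
t 1.28 pos [0.5084 0.2899 0.1409] F [ 0.75 -0.13  0.04] grip 0.0911
shift [ 0.432 -0.021  0.006] turn [-0.002 -0.002 -0.001] joints [ 0.5   0.39  1.65  0.    1.1  -1.47]
axes x,y,z
 [[-0.002 -0.    -1.   ]
 [-0.389  0.921  0.001]
 [ 0.921  0.389 -0.002]]
```

View pics/w1.png

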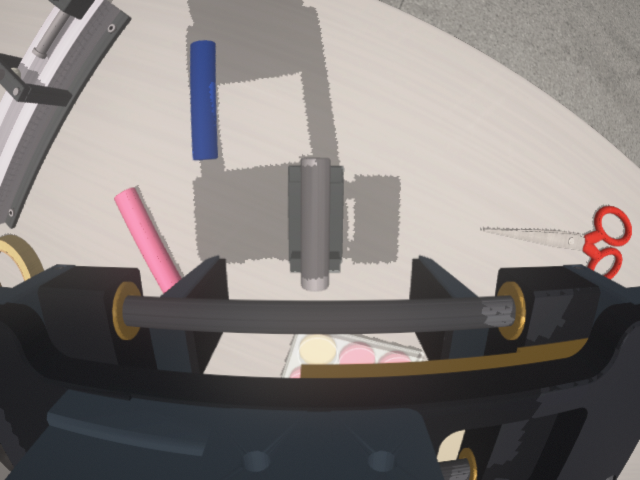

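The wrist view shows the steel rod in its rest at (315,160)–(315,285), centred between the fingers. Its depth-measured pose agrees with the scene and side cameras to 2–3 mm. Going down.

```bash
python3 - <<'E'
from h import *
for v in(161,288): print(np.round(at_z('w1',315,v,.048,True),4))
plan([.510,.287,.033],22.4)
E
```

```text
[0.4543 0.2646 0.048 ]
[0.5421 0.3016 0.048 ]
t 1.28 pos [0.5084 0.2899 0.1409] F [ 0.75 -0.13  0.04] grip 0.0911
shift [ 0.432 -0.014  0.002] turn [ 0.008 -0.002 -0.001] joints [ 0.5   0.39  1.65  0.    1.1  -1.47]
axes x,y,z
 [[-0.002 -0.    -1.   ]
 [-0.389  0.921  0.001]
 [ 0.921  0.389 -0.002]]
```

>>> {"method": "step_arm", "body": {
  "deltas": [0.15,-0.014,0.002,0.008,0,0,1,0.3,-0.014,0.002,0.008,0,0,1,0.38,-0.014,0.002,0.008,0,0,1,0.42,-0.014,0.002,0.008,0,0,1,0.432,-0.014,0.002,0.008,0,0,1,0.432,-0.014,0.002,0.008,0,0,1,0.432,-0.014,0.002,0.008,0,0,1]
}}

```text
clock: 1.87
eef_pos: [0.5114, 0.2882, 0.0352]
orientation: [-0.138, 0.692, 0.139, 0.695]
force: [-0.2, 0.3, 0.2]
grip_width: 0.0914
```

>>> {"method": "step_arm", "body": {
  "deltas": [0,0,0,0,0,0,0.5,0,0,0,0,0,0,0.3,0,0,0,0,0,0,0.2,0,0,0,0,0,0,0.2,0,0,0,0,0,0,0.1,0,0,0,0,0,0,0.1,0,0,0,0,0,0,0.1,0,0,0,0,0,0,0.1],
  "grip_force": 15
}}

```text
clock: 2.53
eef_pos: [0.5105, 0.2869, 0.0334]
orientation: [-0.138, 0.693, 0.138, 0.693]
force: [-0.1, -0.2, -0.3]
grip_width: 0.041
```

>>> {"method": "step_arm", "body": {
  "deltas": [0,0,0,0,0,0,0.1,0,0,0,0,0,0,0.1,0,0,0,0,0,0,0.1,0,0,0,0,0,0,0.1,0,0,0,0,0,0,0.1,0,0,0,0,0,0,0.1,0,0,0,0,0,0,0.1]
}}

```text
clock: 3.12
eef_pos: [0.5107, 0.2865, 0.0335]
orientation: [-0.139, 0.693, 0.138, 0.694]
force: [1.8, -3.4, -0.4]
grip_width: 0.0215
```

```bash
python3 - <<'E'
from h import *
plan([.5105,.287,.14],22.4)
E
```

```text
t 3.12 pos [0.5107 0.2865 0.0335] F [ 1.79 -3.41 -0.38] grip 0.0215
shift [-0.426  0.002 -0.   ] turn [0.003 0.    0.001] joints [ 0.49  0.5   1.78 -0.    0.86 -1.47]
axes x,y,z
 [[ 0.    -0.001 -1.   ]
 [-0.384  0.923 -0.001]
 [ 0.923  0.384  0.   ]]
```

>>> {"method": "step_arm", "body": {
  "deltas": [0,-0.002,0,0,0,0,0.05,-0.06,-0.002,0,0,0,0,0.05,-0.16,-0.002,0,0,0,0,0.05,-0.3,-0.002,0,0,0,0,0.05,-0.43,-0.002,0,0,0,0,0.05,-0.5,-0.002,0,0,0,0,0.05,-0.5,-0.002,0,0,0,0,0.05],
  "grip_force": 25
}}

```text
clock: 3.7
eef_pos: [0.5126, 0.2884, 0.1626]
orientation: [-0.137, 0.691, 0.14, 0.696]
force: [0.9, 0.6, -3.9]
grip_width: 0.0216
```

```bash
python3 - <<'E'
from h import *
print(ctrl.get_state()['force'])
snap('side','s1');snap('wrist','w2'); P=cloud('w2',True)
for z in((.034,.046),):
    m=box(P,(.35,.68),(-.15,.08),z); q=P[m]; print(len(q), cv2.minAreaRect((q[:,:2]*1000).astype(np.float32)) if len(q) else 0)
# target hover: rear groove
plan([.56,-.03,.16],-19)
E
```

```text
[ 0.896527    0.56610877 -3.93209091]
5435 ((502.3436279296875, -17.112960815429688), (70.63401794433594, 255.8397674560547), 78.72551727294922)
t 3.8 pos [0.51   0.2867 0.1577] F [-1.04 -1.   -3.19] grip 0.0216
shift [-0.01  -1.247 -0.301] turn [ 0.693 -0.001 -0.   ] joints [ 0.49  0.38  1.63  0.    1.14 -1.47]
axes x,y,z
 [[-0.001  0.    -1.   ]
 [-0.384  0.924  0.001]
 [ 0.924  0.384 -0.001]]
```

>>> {"method": "step_arm", "body": {
  "deltas": [0,-0.15,0,0,0,0,0.05,0,-0.3,-0.05,0.1,0,0,0.05,0,-0.45,-0.1,0.2,0,0,0.05,0,-0.6,-0.15,0.3,0,0,0.05,0,-0.75,-0.2,0.4,0,0,0.05,0,-0.9,-0.2,0.5,0,0,0.05,0,-1,-0.2,0.568,0,0,0.05,0,-1,-0.2,0.568,0,0,0.05,0,-1,-0.2,0.568,0,0,0.05]
}}

```text
clock: 4.55
eef_pos: [0.5591, 0.0355, 0.1556]
orientation: [0.072, 0.705, -0.072, 0.701]
force: [0.2, 0.3, -3.5]
grip_width: 0.0216
```

```bash
python3 - <<'E'
from h import *
plan([.584,-.04,.16],-11.5)
E
```

```text
t 4.55 pos [0.5591 0.0355 0.1556] F [ 0.18  0.35 -3.47] grip 0.0216
shift [-0.018 -0.276  0.159] turn [-0.003 -0.005  0.   ] joints [ 0.04  0.34  1.68  0.    1.12 -1.33]
axes x,y,z
 [[-0.005  0.001 -1.   ]
 [ 0.202  0.979 -0.   ]
 [ 0.979 -0.202 -0.006]]
```

>>> {"method": "step_arm", "body": {
  "deltas": [-0.06,-0.14,0.08,0,0,0,0.05,-0.06,-0.276,0.159,0,0,0,0.05,-0.06,-0.276,0.159,0,0,0,0.05,-0.06,-0.276,0.159,0,0,0,0.05,-0.06,-0.276,0.159,0,0,0,0.05]
}}

```text
clock: 4.97
eef_pos: [0.5843, -0.0377, 0.1717]
orientation: [0.071, 0.705, -0.07, 0.702]
force: [0.3, 0.5, -2.8]
grip_width: 0.0216
```

```bash
python3 - <<'E'
from h import *
snap('wrist','w3'); plan([.584,-.04,.16],-11.5)
E
```

```text
t 5.02 pos [ 0.5843 -0.0374  0.172 ] F [ 0.37  0.93 -3.3 ] grip 0.0213
shift [ 0.048 -0.01   0.001] turn [ 0.001 -0.003 -0.001] joints [-0.08  0.37  1.6   0.    1.18 -1.46]
axes x,y,z
 [[-0.003  0.001 -1.   ]
 [ 0.198  0.98   0.001]
 [ 0.98  -0.198 -0.004]]
```

View pics/w3.png

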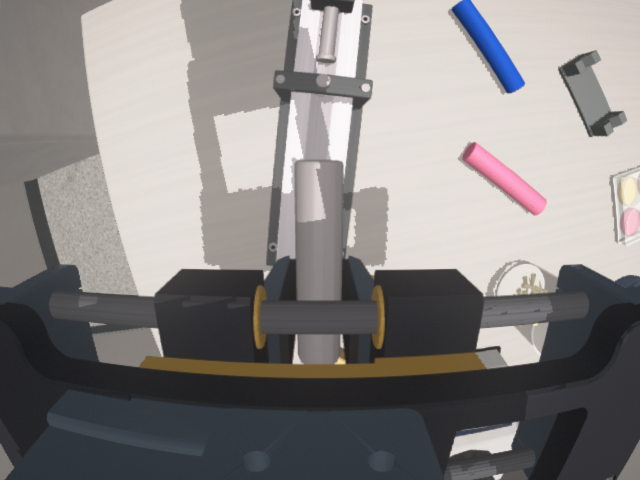

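Wrist view: the rod hangs over the fixture (front end 320,160). The bridge is at (323,83), the plunger's face at (326,58) and the rail edges run about 290–355. Next, measure the fixture axis and rod axis in the same frame.

```bash
python3 - <<'E'
from h import *
P=cloud('w3',True)
a=np.radians(168.5); e=np.array([np.cos(a),np.sin(a)]); n=np.array([-e[1],e[0]])
o=np.array([.496,-.016])
Q=np.stack([(P[...,:2]-o)@e,(P[...,:2]-o)@n,P[...,2]],-1)
def cut(s,z,w=(-.06,.06)): 
    m=(Q[...,0]>s[0])&(Q[...,0]<s[1])&(Q[...,2]>z[0])&(Q[...,2]<z[1])&(Q[...,1]>w[0])&(Q[...,1]<w[1]); return Q[m]
for s in np.arange(-.13,.10,.02):
    f=cut((s,s+.01),(.002,.014)); r=cut((s,s+.01),(.036,.044))
    print(round(s+.005,3),'foot',len(f),np.round(np.percentile(f[:,1],[1,99])*1e3,1) if len(f)>9 else '','rail',len(r),np.round(np.percentile(r[:,1],[1,99])*1e3,1) if len(r)>9 else '',np.round(np.median(r[:,2]),4) if len(r) else '')
b=cut((-.02,.09),(.076,.088)); print('bridge',len(b),np.round(np.percentile(b,[2,98],axis=0)*1e3,1).tolist())
h=cut((.03,.1),(.046,.060),(-.012,.012)); print('plunger',np.round(np.percentile(h,[1,99],axis=0)*1e3,1).tolist())
k=P[box(P,(.5,.68),(-.1,.03),(.15,.21))]
print('rod',len(k)); q=k; print(cv2.minAreaRect((q[:,:2]*1e3).astype(np.float32)),np.percentile(q[:,2],[50,90,98]))
for u,v,z,t in((326,60,.047,'face'),(323,70,.082,'br front top'),(323,96,.082,'br rear top'),(277,83,.082,'bl'),(371,90,.082,'brr')):
    p=at_z('w3',u,v,z,True); print(t,np.round(np.r_[(p[:2]-o)@e,(p[:2]-o)@n]*1e3,1))
E
python3 - <<'E'
import cv2
a=cv2.imread('pics/w3.png')[0:200,240:400]
cv2.imwrite('pics/c2.png',cv2.resize(a,None,fx=3,fy=3,interpolation=cv2.INTER_CUBIC))
E
```

```text
-0.125 foot 166 [-58.6  57.1] rail 0  
-0.105 foot 245 [-58.5  59.4] rail 205 [23.8 38.4] 0.0415
-0.085 foot 274 [-58.4  58.6] rail 186 [23.5 37.1] 0.0415
-0.065 foot 313 [-59.   56.5] rail 173 [23.3 35.1] 0.0414
-0.045 foot 329 [-57.4  57.9] rail 138 [-17.5  33.1] 0.0414
-0.025 foot 322 [-59.6  58. ] rail 661 [-19.   30.4] 0.041
-0.005 foot 321 [-58.7  57.5] rail 667 [-21.3  28.6] 0.0411
0.015 foot 274 [-58.5  59.4] rail 673 [-29.4  26.2] 0.041
0.035 foot 60 [-59.   59.6] rail 29 [-26.2 -12.6] 0.0411
0.055 foot 286 [-58.6  57.9] rail 515 [-27.2  22.3] 0.0412
0.075 foot 270 [-57.8  57.5] rail 495 [-29.6  20. ] 0.0412
0.095 foot 272 [-57.4  57.8] rail 403 [-31.7  17.8] 0.0411
bridge 1760 [[16.2, -32.8, 77.6], [33.5, 33.8, 83.5]]
plunger [[49.5, -11.3, 47.0], [97.7, 8.5, 58.4]]
rod 9478
((571.0948486328125, -33.867122650146484), (100.73294067382812, 42.364620208740234), 0.7540009617805481) [0.18621654 0.1933749  0.20753067]
face [50.5 -2.6]
br front top [34.3  0.2]
br rear top [15.3  0.2]
bl [25.2 32.3]
brr [ 20.4 -33.4]
```

View pics/c2.png

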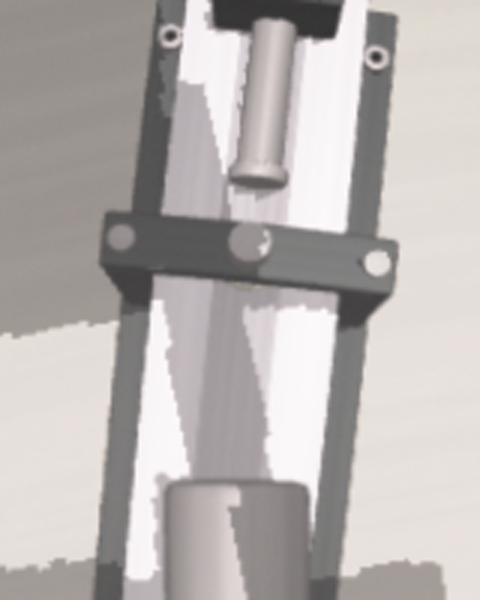

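```bash
cat >> h.py <<'E'
_a=np.radians(168.5); _e=np.array([np.cos(_a),np.sin(_a)]); _n=np.array([-_e[1],_e[0]])
BM=np.array([.496,-.016])+.0249*_e+.0005*_n
YF=162.5; FE=np.array([np.cos(np.radians(YF)),np.sin(np.radians(YF))]); FN=np.array([-FE[1],FE[0]])
def fx(p): p=np.asarray(p)[...,:2]-BM; return np.stack([p@FE+.025,p@FN],-1)   # fixture x,y
def wx(x,y=0): return BM+(x-.025)*FE+y*FN
E
python3 - <<'E'
from h import *
print('BM',BM,'origin',wx(0),'open end',wx(-.135))
P=cloud('w3',True); s=ctrl.get_state(); tcp=s['eef_pos']; Rc=R.from_quat(s['orientation']).as_matrix()
L=(P-tcp)@Rc   # tool coords
m=(abs(L[...,1])<.004)&(L[...,2]>-.08)&(L[...,2]<.06)&(L[...,0]<.01)&(L[...,0]>-.03); q=L[m]
for z in np.arange(-.07,.04,.01):
    k=q[(q[:,2]>z)&(q[:,2]<z+.01)]
    if len(k): print(round(z,3),len(k),'top x',np.round(np.median(k[:,0])*1e3,1))
m=(L[...,2]>-.07)&(L[...,2]<-.03)&(L[...,0]<.0)&(L[...,0]>-.03)&(abs(L[...,1])<.03); print('lat',np.percentile(L[m][:,1],[1,99]),'front z',L[m][:,2].min())
p=at_z('w3',320,161,.183,True); print('front',(p-tcp)@Rc)
t=wx(-.075-.012); plan([*t,.10],YF)
Pb=P.reshape(-1,3); f=fx(Pb); 
for s0 in np.arange(-.1,.1,.03):
    k=f[(f[:,0]>s0)&(f[:,0]<s0+.01)&(Pb[:,2]>.037)&(Pb[:,2]<.044)&(abs(f[:,1])<.04)]
    if len(k)>9: print(round(s0,2),np.round(np.percentile(k[:,1],[1,99])*1e3,1))
d=(Pb[:,2]>.05)&(Pb[:,2]<.056)&(abs(f[:,1])<.010)&(f[:,0]>.035)&(f[:,0]<.1); print('plunger',np.percentile(f[d][:,0],[0,1,5,99]),np.median(f[d][:,1]))
E
```

```text
BM [ 0.47150019 -0.0115257 ] origin [ 0.49534311 -0.01904335] open end [ 0.6240949  -0.05963863]
-0.07 156 top x -14.5
-0.06 454 top x -14.8
-0.05 434 top x -14.9
-0.04 424 top x -14.9
-0.03 396 top x -15.0
-0.02 384 top x -15.0
-0.01 332 top x -15.0
0.01 99 top x -15.2
0.02 289 top x -15.1
0.03 106 top x -15.0
lat [-0.01054033  0.0108451 ] front z -0.06329033190043153
front [-0.01076989  0.00076634 -0.06276171]
t 5.02 pos [ 0.5843 -0.0374  0.172 ] F [ 0.37  0.93 -3.3 ] grip 0.0213
shift [ 0.288 -0.035 -0.016] turn [ 0.101 -0.003 -0.   ] joints [-0.08  0.37  1.6   0.    1.18 -1.46]
axes x,y,z
 [[-0.003  0.001 -1.   ]
 [ 0.198  0.98   0.001]
 [ 0.98  -0.198 -0.004]]
-0.1 [10.4 24.4]
-0.07 [13.2 24.8]
-0.04 [-25.1  24.4]
-0.01 [-24.7  24.5]
0.02 [-24.6  24.8]
0.05 [-24.3  24.7]
0.08 [-24.2  24.7]
plunger [0.04955791 0.04986709 0.05138663 0.09673811] 0.00010545941768965155
```

The fixture pose is consistent: rail edges are symmetric at ±24.6 mm and the plunger face is at x ≈ 50 mm. The rod is level, with its front end 63 mm ahead of the TCP. Lowering over the open end.

>>> {"method": "step_arm", "body": {
  "deltas": [0.05,-0.035,-0.016,0.101,-0.003,0,0.05,0.15,-0.035,-0.016,0.101,-0.003,0,0.05,0.25,-0.035,-0.016,0.101,-0.003,0,0.05,0.35,-0.035,-0.016,0.101,-0.003,0,0.05,0.42,-0.035,-0.016,0.101,-0.003,0,0.05,0.46,-0.035,-0.016,0.101,-0.003,0,0.05,0.46,-0.035,-0.016,0.101,-0.003,0,0.05,0.46,-0.035,-0.016,0.101,-0.003,0,0.05]
}}

```text
clock: 5.68
eef_pos: [0.5799, -0.0459, 0.0585]
orientation: [0.108, 0.698, -0.108, 0.7]
force: [0.6, -0.1, -3.8]
grip_width: 0.0215
```

```bash
python3 - <<'E'
from h import *
plan([*wx(-.088),.044],YF); print(fx(ctrl.get_state()['eef_pos']))
E
```

```text
t 5.68 pos [ 0.5799 -0.0459  0.0585] F [ 0.65 -0.14 -3.76] grip 0.0215
shift [ 0.058  0.001 -0.003] turn [-0.     0.003 -0.   ] joints [-0.1   0.47  1.76 -0.    0.91 -1.36]
axes x,y,z
 [[ 0.003 -0.    -1.   ]
 [ 0.301  0.954  0.   ]
 [ 0.954 -0.301  0.003]]
[-0.08867867  0.00019248]
```

>>> {"method": "step_arm", "body": {
  "deltas": [0.02,0,0,0,0.003,0,0.05,0.036,0,0,0,0.003,0,0.05,0.046,0,0,0,0.003,0,0.05,0.054,0,0,0,0.003,0,0.05,0.056,0,0,0,0.003,0,0.05,0.056,0,0,0,0.003,0,0.05]
}}

```text
clock: 6.18
eef_pos: [0.58, -0.0469, 0.0445]
orientation: [0.108, 0.699, -0.108, 0.699]
force: [0.2, -0.1, -3.6]
grip_width: 0.0213
```

Not in contact yet; going down in 0.5 mm steps.

>>> {"method": "step_arm", "body": {
  "deltas": [0.002,0.001,0,0,0,0,0.05,0.004,0.001,0,0,0,0,0.05,0.004,0.001,0,0,0,0,0.05]
}}

```text
clock: 6.43
eef_pos: [0.5805, -0.0465, 0.0439]
orientation: [0.108, 0.698, -0.108, 0.699]
force: [0.3, 1.1, -0.9]
grip_width: 0.0214
```

>>> {"method": "step_arm", "body": {
  "deltas": [0.002,0,0,0,0,0,0.05,0.002,0,0,0,0,0,0.05]
}}

```text
clock: 6.6
eef_pos: [0.5806, -0.0463, 0.0437]
orientation: [0.108, 0.698, -0.108, 0.699]
force: [-0.8, 2.2, 2.7]
grip_width: 0.0215
```

>>> {"method": "step_arm", "body": {
  "deltas": [-0.001,0.001,0,0,0,0,0.36,-0.002,0.001,0,0,0,0,0.36,-0.002,0.001,0,0,0,0,0.36,-0.002,0.001,0,0,0,0,0.36]
}}

```text
clock: 6.93
eef_pos: [0.5801, -0.0466, 0.0433]
orientation: [0.108, 0.699, -0.108, 0.699]
force: [0.4, 0.1, -0.0]
grip_width: 0.0331
```

>>> {"method": "step_arm", "body": {
  "deltas": [0,0,0,0,0,0,0.05,0,0,0,0,0,0,0.05,0,0,0,0,0,0,0.05,0,0,0,0,0,0,0.05,0,0,0,0,0,0,0.05,0,0,0,0,0,0,0.05],
  "grip_force": 12
}}

```text
clock: 7.43
eef_pos: [0.5803, -0.046, 0.0434]
orientation: [0.108, 0.699, -0.108, 0.699]
force: [0.4, 3.7, -1.4]
grip_width: 0.0216
```

```bash
python3 - <<'E'
from h import *
plan([*wx(-.013),.0437],YF); print(fx(ctrl.get_state()['eef_pos']))
snap('wrist','w4'); P=cloud('w4',True).reshape(-1,3); f=fx(P)
d=(P[:,2]>.054)&(P[:,2]<.064)&(abs(f[:,1])<.012)&(f[:,0]<.01)&(f[:,0]>-.13); k=f[d]; print('rod front',np.percentile(k[:,0],[99,100]),'y',np.median(k[:,1]),'top',np.percentile(P[d][:,2],[50,98]))
for s in(-.07,-.055,-.04): 
    j=d&(f[:,0]>s)&(f[:,0]<s+.01); print(s,np.median(P[j][:,2]),np.percentile(f[j][:,1],[1,99]))
d=(P[:,2]>.05)&(P[:,2]<.056)&(abs(f[:,1])<.010)&(f[:,0]>.035)&(f[:,0]<.1); print('plunger',np.percentile(f[d][:,0],[0,1,5,99]))
E
```

```text
t 7.43 pos [ 0.5803 -0.046   0.0434] F [ 0.38  3.68 -1.38] grip 0.0216
shift [-0.001  0.    -0.304] turn [-0.002  0.    -0.001] joints [-0.1   0.49  1.77  0.    0.88 -1.36]
axes x,y,z
 [[ 0.     0.001 -1.   ]
 [ 0.302  0.953  0.001]
 [ 0.953 -0.302  0.   ]]
[-0.08912341  0.00020263]
rod front [-0.02671436 -0.02620306] y -6.951546113606916e-05 top [0.05773963 0.05975349]
-0.07 0.05774370351277132 [-0.00911173  0.00926936]
-0.055 0.05765255623362489 [-0.008948  0.00913 ]
-0.04 0.05771088745731434 [-0.00885012  0.0092975 ]Traceback (most recent call last):
  File "<stdin>", line 7, in <module>
    return _quantile_unchecked(
        a, q, axis, out, overwrite_input, method, keepdims, weights)
    return _ureduce(a,
                    func=_quantile_ureduce_func,
    ...<5 lines>...
                    overwrite_input=overwrite_input,
                    method=method)
    r = func(a, **kwargs)
    result = _quantile(arr,
                       quantiles=q,
    ...<2 lines>...
                       out=out,
                       weights=wgt)
    slices_having_nans = np.isnan(arr[-1, ...])
                                  ~~~^^^^^^^^^
IndexError: index -1 is out of bounds for axis 0 with size 0
```

Seated and level in the groove (top 58 mm, y ≈ 0), with the front end at x = −26.5 mm. Sliding, with a small sideways easing.

>>> {"method": "step_arm", "body": {
  "deltas": [0,0.002,-0.006,0,0,0,0.05,0,0.002,-0.018,0,0,0,0.05,0,0.002,-0.03,0,0,0,0.05,0,0.002,-0.042,0,0,0,0.05,0,0.002,-0.054,0,0,0,0.05,0,0.002,-0.066,0,0,0,0.05,0,0.002,-0.078,0,0,0,0.05,0,0.002,-0.09,0,0,0,0.05,0,0.002,-0.102,0,0,0,0.05,0,0.002,-0.114,0,0,0,0.05,0,0.002,-0.126,0,0,0,0.05,0,0.002,-0.132,0,0,0,0.05]
}}

```text
clock: 8.48
eef_pos: [0.5482, -0.0359, 0.0434]
orientation: [0.108, 0.699, -0.108, 0.699]
force: [1.6, 0.0, -2.4]
grip_width: 0.0217
```

```bash
python3 - <<'E'
from h import *
s=ctrl.get_state();print(fx(s['eef_pos']),s['eef_pos'],s['force'],'along',s['force'][:2]@FE,'lat',s['force'][:2]@FN)
snap('wrist','w5'); P=cloud('w5',True).reshape(-1,3); f=fx(P)
d=(P[:,2]>.054)&(P[:,2]<.064)&(abs(f[:,1])<.009)&(f[:,0]<.015)&(f[:,0]>-.13); k=f[d]; print('rod front',np.percentile(k[:,0],[99,100]),'y',np.median(k[:,1]),'top',np.percentile(P[d][:,2],[50,98]))
E
```

```text
[-0.05547286  0.0001952 ] [ 0.54818983 -0.03591052  0.04339513] [ 1.59003918  0.01508044 -2.42854826] along -1.5119125430974245 lat -0.49251647714621033
rod front [0.00719115 0.00767509] y -9.932702796623507e-05 top [0.05778357 0.0597238 ]
```

>>> {"method": "step_arm", "body": {
  "deltas": [0,0,-0.006,0,0,0,0.05,0,0,-0.012,0,0,0,0.05,0,0,-0.018,0,0,0,0.05,0,0,-0.024,0,0,0,0.05,0,0,-0.03,0,0,0,0.05,0,0,-0.036,0,0,0,0.05,0,0,-0.042,0,0,0,0.05,0,0,-0.048,0,0,0,0.05,0,0,-0.054,0,0,0,0.05,0,0,-0.06,0,0,0,0.05,0,0,-0.066,0,0,0,0.05,0,0,-0.072,0,0,0,0.05]
}}

```text
clock: 9.53
eef_pos: [0.5328, -0.0308, 0.0438]
orientation: [0.108, 0.698, -0.108, 0.7]
force: [2.4, -2.7, -2.5]
grip_width: 0.0219
```

>>> {"method": "step_arm", "body": {
  "deltas": [0,0,-0.006,0,0,0,0.05,0,0,-0.012,0,0,0,0.05,0,0,-0.018,0,0,0,0.05,0,0,-0.024,0,0,0,0.05,0,0,-0.03,0,0,0,0.05,0,0,-0.036,0,0,0,0.05,0,0,-0.042,0,0,0,0.05,0,0,-0.048,0,0,0,0.05]
}}

```text
clock: 10.2
eef_pos: [0.5203, -0.027, 0.0436]
orientation: [0.108, 0.699, -0.108, 0.699]
force: [2.8, -3.6, -2.0]
grip_width: 0.0212
```

```bash
python3 - <<'E'
from h import *
s=ctrl.get_state();print(fx(s['eef_pos']),s['eef_pos'],s['force'],'along',s['force'][:2]@FE,'lat',s['force'][:2]@FN)
snap('wrist','w6'); snap('side','s6')
a=cv2.imread('pics/w6.png')[0:200,240:400]; b=cv2.imread('pics/side0.png'); b=cv2.imread('pics/s6.png')[330:410,270:430]
a=cv2.resize(a,(480,600),interpolation=cv2.INTER_CUBIC); b=cv2.resize(b,(320,160),interpolation=cv2.INTER_CUBIC)
c=np.zeros((600,800,3),np.uint8); c[:,:480]=a; c[:160,480:]=b; cv2.imwrite('pics/c6.png',c)
E
```

```text
[-2.61373789e-02  6.03014959e-05] [ 0.52025264 -0.02696052  0.04355757] [ 2.7578704  -3.56078562 -2.01646291] along -3.7009766346068145 lat 2.5666739774767295
```

View pics/c6.png

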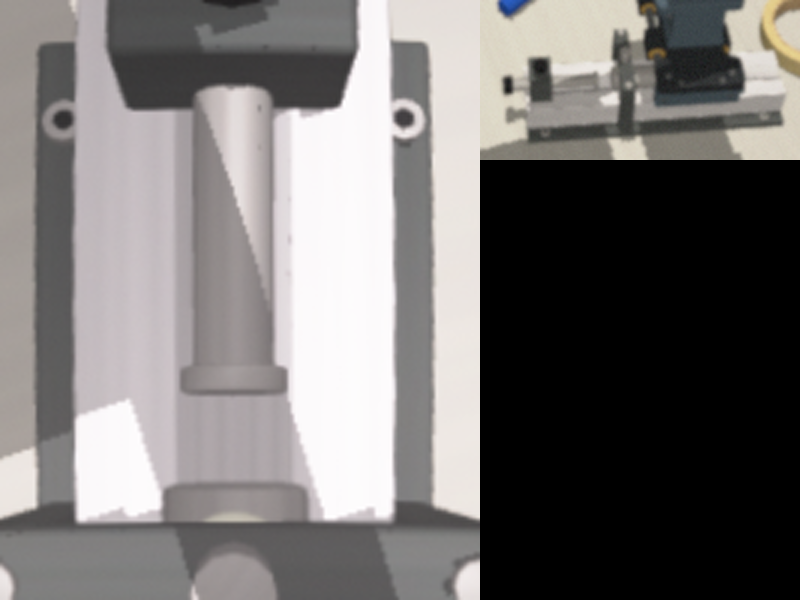

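The rod's end (crop 235,485) has passed under the hold-down and the plunger face is at (235,393). Computing the gap.

```bash
python3 - <<'E'
from h import *
u=240+235/3
for v,z in((368/3,.055),(393/3,.050),(485/3,.056)): print(np.round(fx(at_z('w6',u,v,z,True))*1e3,1))
P=cloud('w6',True).reshape(-1,3); f=fx(P)
d=(P[:,2]>.054)&(P[:,2]<.064)&(abs(f[:,1])<.009)&(f[:,0]<.045)&(f[:,0]>.033); k=f[d]; print('rod front',np.percentile(k[:,0],[90,99,100]))
d=(P[:,2]>.048)&(P[:,2]<.058)&(abs(f[:,1])<.009)&(f[:,0]>.046)&(f[:,0]<.1); print('plunger',np.percentile(f[d][:,0],[0,1,5]))
E
```

```text
[53.7 -0.1]
[50.4 -0.1]
[36.9 -0. ]
rod front [0.03684542 0.03723674 0.03726397]
plunger [0.05048256 0.05073075 0.05224814]
```

Gap is about 13.3 mm. Advance 9 mm, then small steps.

>>> {"method": "step_arm", "body": {
  "deltas": [0,-0.0015,-0.004,0,0,0,0.05,0,-0.0015,-0.008,0,0,0,0.05,0,-0.0015,-0.012,0,0,0,0.05,0,-0.0015,-0.016,0,0,0,0.05,0,-0.0015,-0.02,0,0,0,0.05,0,-0.0015,-0.024,0,0,0,0.05,0,-0.0015,-0.028,0,0,0,0.05,0,-0.0015,-0.032,0,0,0,0.05,0,-0.0015,-0.036,0,0,0,0.05,0,-0.0015,-0.036,0,0,0,0.05]
}}

```text
clock: 11.13
eef_pos: [0.5111, -0.0243, 0.0434]
orientation: [0.108, 0.699, -0.108, 0.699]
force: [1.8, -1.5, -2.6]
grip_width: 0.0214
```

>>> {"method": "step_arm", "body": {
  "deltas": [0,0,-0.001,0,0,0,0.05,0,0,-0.002,0,0,0,0.05,0,0,-0.003,0,0,0,0.05,0,0,-0.004,0,0,0,0.05,0,0,-0.005,0,0,0,0.05,0,0,-0.006,0,0,0,0.05,0,0,-0.007,0,0,0,0.05,0,0,-0.008,0,0,0,0.05]
}}

```text
clock: 11.8
eef_pos: [0.5096, -0.0239, 0.0434]
orientation: [0.108, 0.699, -0.108, 0.699]
force: [2.2, -1.5, -2.7]
grip_width: 0.0219
```

```bash
cat > g.py <<'E'
from h import *
import sys
t=sys.argv[1]
s=ctrl.get_state();print(s['clock'],fx(s['eef_pos'])*1e3,s['force'],'along',s['force'][:2]@FE,'lat',s['force'][:2]@FN)
snap('wrist',t); P=cloud(t,True).reshape(-1,3); f=fx(P)
b=(P[:,2]>.0535)&(P[:,2]<.0575)&(abs(f[:,1])<.003)&(f[:,0]>.033)&(f[:,0]<.1)
h,e=np.histogram(f[b][:,0]*1e3,np.arange(33,62,1)); print(h)
p=cv2.imread(f'pics/{t}.png'); c=cv2.resize(p[60:220,240:400],None,fx=3.7,fy=3.7,interpolation=cv2.INTER_CUBIC); cv2.imwrite(f'pics/{t}c.png',c)
E
python3 g.py w7
```

```text
11.8 [-15.00928176   0.3078771 ] [ 2.19548786 -1.45820254 -2.70628088] along -2.532363944034771 lat 0.7305165487660589
[ 2  2  4  1  1  1  2  4  1  3  0  3  1  3 18  0  0 27 28 27 41 20 18 22
 17 13 16 23]
```

>>> {"method": "step_arm", "body": {
  "deltas": [0,0,-0.001,0,0,0,0.05,0,0,-0.002,0,0,0,0.05,0,0,-0.003,0,0,0,0.05,0,0,-0.004,0,0,0,0.05,0,0,-0.005,0,0,0,0.05]
}}

```text
clock: 12.27
eef_pos: [0.5084, -0.0235, 0.0434]
orientation: [0.108, 0.699, -0.108, 0.699]
force: [3.1, -1.1, -2.4]
grip_width: 0.0216
```

>>> {"method": "step_arm", "body": {
  "deltas": [0,0,-0.001,0,0,0,0.05,0,0,-0.002,0,0,0,0.05]
}}

```text
clock: 12.43
eef_pos: [0.5079, -0.0233, 0.0434]
orientation: [0.108, 0.699, -0.108, 0.699]
force: [2.0, -0.9, -2.9]
grip_width: 0.0221
```

>>> {"method": "step_arm", "body": {
  "deltas": [0,0,-0.001,0,0,0,0.05,0,0,-0.001,0,0,0,0.05]
}}

```text
clock: 12.6
eef_pos: [0.5076, -0.0233, 0.0434]
orientation: [0.108, 0.699, -0.108, 0.699]
force: [1.8, 0.4, -2.7]
grip_width: 0.0214
```

>>> {"method": "step_arm", "body": {
  "deltas": [0,0,-0.001,0,0,0,0.05,0,0,-0.001,0,0,0,0.05]
}}

```text
clock: 12.77
eef_pos: [0.5074, -0.0232, 0.0434]
orientation: [0.108, 0.699, -0.108, 0.699]
force: [2.8, -0.6, -2.7]
grip_width: 0.0219
```

```bash
python3 g.py w8
```

```text
12.7667 [-12.74751672   0.30790969] [ 2.84400402 -0.56768525 -2.68856728] along -2.883081090344734 lat -0.31379745795603914
[ 2  1  2  1  0  1  2  0  0  4  4  5  0  0  1  3  8 41 28 28 42 14 16 25
 16 21 16 29]
```

No contact yet, force steady at about 2.5 N. Continue in 0.25 mm steps.

>>> {"method": "step_arm", "body": {
  "deltas": [0,0,-0.001,0,0,0,0.05,0,0,-0.001,0,0,0,0.05]
}}

```text
clock: 12.98
eef_pos: [0.5072, -0.0231, 0.0434]
orientation: [0.108, 0.699, -0.108, 0.699]
force: [1.9, -1.8, -3.2]
grip_width: 0.0216
```

>>> {"method": "step_arm", "body": {
  "deltas": [0,0,-0.001,0,0,0,0.05,0,0,-0.001,0,0,0,0.05]
}}

```text
clock: 13.15
eef_pos: [0.5072, -0.0231, 0.0435]
orientation: [0.108, 0.699, -0.108, 0.699]
force: [3.0, -1.0, -2.7]
grip_width: 0.0214
```

```bash
python3 g.py w9
```

```text
13.15 [-12.55129867   0.34099734] [ 3.00124336 -0.98078632 -2.7219422 ] along -3.1572647959174946 lat 0.032901251883244956
[ 1  2  1  2  5  1  0  3  3  1  2  3  0  3  1  1 14 27 29 41 28 23 30 12
 15 26 17 15]
```

View pics/w9c.png

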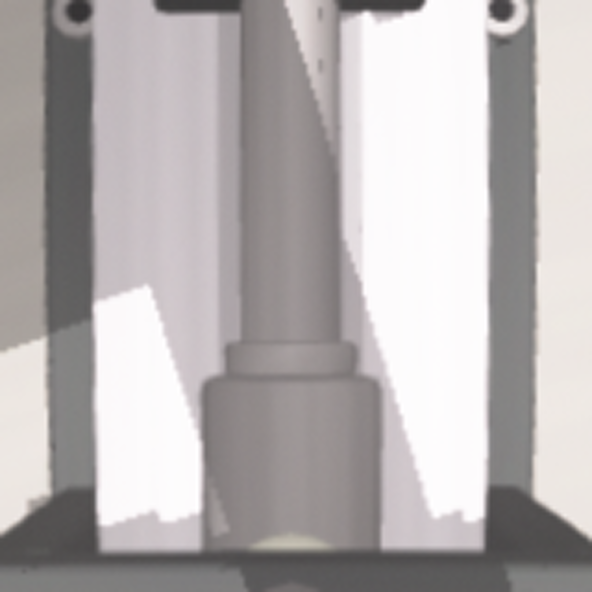

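>>> {"method": "step_arm", "body": {
  "deltas": [0,0,-0.001,0,0,0,0.05,0,0,-0.001,0,0,0,0.05,0,0,-0.001,0,0,0,0.05]
}}

```text
clock: 13.45
eef_pos: [0.5072, -0.0231, 0.0435]
orientation: [0.108, 0.698, -0.108, 0.699]
force: [4.6, -1.6, -4.4]
grip_width: 0.0217
```

```bash
python3 g.py w10
```

```text
13.45 [-12.52618673   0.32467005] [ 4.60415607 -1.57467508 -4.37814885] along -4.864575621659898 lat 0.11729788495512955
[ 1  3  0  1  3  1  2  3  1  1  0  2  2  2  1  1 16 27 28 42 28 22 26 13
 17 21 18 17]
```

>>> {"method": "step_arm", "body": {
  "deltas": [0,0,-0.0007,0,0,0,0.05,0,0,-0.0007,0,0,0,0.05]
}}

```text
clock: 13.67
eef_pos: [0.5072, -0.0231, 0.0436]
orientation: [0.108, 0.698, -0.108, 0.699]
force: [4.1, -1.9, -3.9]
grip_width: 0.0219
```

```bash
python3 g.py w11
```

```text
13.6667 [-12.54233816   0.27190396] [ 4.07522419 -1.94080348 -3.88419707] along -4.470221247047702 lat 0.6255336339388966
[ 0  5  2  2  0  1  1  2  3  3  3  0  0  4  1  2  5 25 28 42 28 22 30 19
 17 30 17 19]
```

Position has stalled and the force is rising, which matches contact. One slightly firmer check, still well under 10 N, to rule out sticking.

>>> {"method": "step_arm", "body": {
  "deltas": [0,0,-0.001,0,0,0,0.05,0,0,-0.001,0,0,0,0.05,0,0,-0.001,0,0,0,0.05]
}}

```text
clock: 13.97
eef_pos: [0.5072, -0.0231, 0.0436]
orientation: [0.108, 0.698, -0.108, 0.699]
force: [4.4, -2.2, -4.8]
grip_width: 0.0217
```

>>> {"method": "step_arm", "body": {
  "deltas": [0,0,-0.001,0,0,0,0.05,0,0,-0.001,0,0,0,0.05,0,0,-0.001,0,0,0,0.05]
}}

```text
clock: 14.22
eef_pos: [0.5072, -0.0231, 0.0437]
orientation: [0.108, 0.698, -0.108, 0.7]
force: [5.8, -1.7, -4.0]
grip_width: 0.0218
```

```bash
python3 g.py w12
```

```text
14.2167 [-12.48997089   0.28297052] [ 5.76240861 -1.70353153 -4.045399  ] along -6.007968576196791 lat -0.1081027900149582
[ 0  2  1  0  3  2  0  1  1  1  2  2  1  0  0  1 14 27 28 42 28 13 26 14
 17 16 17 13]
```

Contact is confirmed: 6 N along the axis with no motion, and the plunger face is unchanged. Letting go, then straight up.

>>> {"method": "step_arm", "body": {
  "deltas": [0,0,0,0,0,0,0.5,0,0,0,0,0,0,0.5,0,0,0,0,0,0,0.5,0,0,0,0,0,0,0.5,0,0,0,0,0,0,0.5]
}}

```text
clock: 14.68
eef_pos: [0.5055, -0.0226, 0.0434]
orientation: [0.108, 0.699, -0.108, 0.698]
force: [0.4, -0.5, 0.4]
grip_width: 0.0457
```

```bash
python3 g.py w13
```

```text
14.6833 [-10.73388096   0.35293759] [ 0.424137   -0.47718539  0.38052078] along -0.5479990639702241 lat 0.32755933745168053
[ 3  2  2  2  1  2  3  1  0  4  1  2  4  2  1  1 16 29 41 28 28 32 19  9
 24 14 16 26]
```

>>> {"method": "step_arm", "body": {
  "deltas": [-0.03,0,0,0,0,0,0.5,-0.1,0,0,0,0,0,0.5,-0.2,0,0,0,0,0,0.5,-0.3,0,0,0,0,0,0.5,-0.4,0,0,0,0,0,0.5,-0.4,0,0,0,0,0,0.5,-0.4,0,0,0,0,0,0.5]
}}

```text
clock: 15.32
eef_pos: [0.5069, -0.0228, 0.1452]
orientation: [0.108, 0.697, -0.108, 0.7]
force: [-0.3, -0.0, 0.4]
grip_width: 0.0457
```

```bash
python3 g.py w14; python3 - <<'E'
from h import *
P=cloud('w14',True).reshape(-1,3); f=fx(P)
d=(P[:,2]>.0545)&(P[:,2]<.062)&(abs(f[:,1])<.004)&(f[:,0]>-.08)&(f[:,0]<.012); print('rod rear',np.percentile(f[d][:,0],[0,1]),np.median(P[d][:,2]))
a=cv2.imread('pics/w14.png')[0:260,220:420]; a=cv2.resize(a,None,fx=2.3,fy=2.3,interpolation=cv2.INTER_CUBIC); cv2.imwrite('pics/w14d.png',a)
E
```

```text
15.3167 [-12.18551287   0.12551087] [-0.28652692 -0.01522599  0.38785156] along 0.2686870378308397 lat 0.10068159352447541
[ 3  4  6  7  6 12  4 11  5  3 10  5 12  3 14  6  7 12  9 13  8 14  0  0
  1  1  0  1]
rod rear [-0.04858679 -0.04751257] 0.057071237410109
```

View pics/w14d.png

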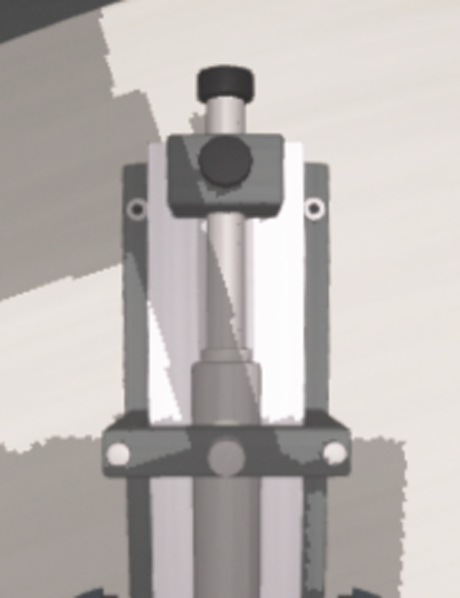

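```bash
python3 - <<'E'
from h import *
s=ctrl.get_state(); print(fx(np.load('pics/w14.npz')['T'][:3,3])*1e3)
u=220+226/2.3
for v,z in((362/2.3,.052),(349/2.3,.055)): print(fx(at_z('w14',u,v,z,True))*1e3)
a=cv2.imread('pics/w14.png')[130:190,280:355]; cv2.imwrite('pics/w14e.png',cv2.resize(a,None,fx=9,fy=9,interpolation=cv2.INTER_CUBIC))
E
```

```text
[56.57593055  0.2687526 ]
[51.07496387  0.32411629]
[55.10166072  0.31706818]
```

View pics/w14e.png

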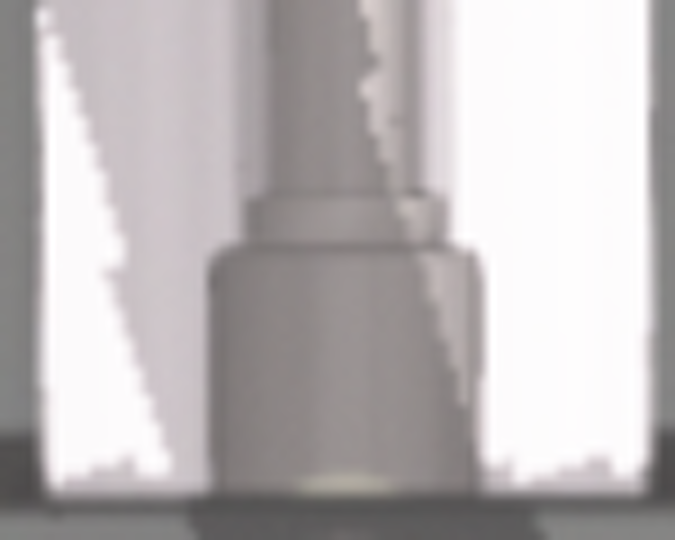

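No gap is visible between the rod's end and the disc. Last check: that the disc has not shifted, using depth before and after.

```bash
python3 - <<'E'
from h import *
for t in('w3','w5','w6','w9','w12','w13','w14'):
    P=cloud(t,True).reshape(-1,3); f=fx(P)
    d=(abs(f[:,1])>.0055)&(abs(f[:,1])<.0075)&(P[:,2]>.048)&(P[:,2]<.054)&(f[:,0]>.046)&(f[:,0]<.065)
    k=f[d][:,0]*1e3; q=(abs(f[:,1])<.005)&(P[:,2]>.05)&(P[:,2]<.06)&(f[:,0]>.07); 
    p=(P[:,2]>.074)&(P[:,2]<.085)&(f[:,0]>.085)&(f[:,0]<.13)&(abs(f[:,1])<.02)
    print(t,len(k),np.round(np.percentile(k,[2,50,98]),1) if len(k)>3 else '','post',np.round(np.percentile(f[p][:,0],[2])*1e3,1) if p.sum()>9 else '')
E
```

```text
w3 41 [50.  52.4 63.3] post 
w5 109 [50.2 52.9 64.6] post 
w6 132 [50.7 53.9 64.2] post [99.9]
w9 125 [50.2 53.3 64.4] post [100.2]
w12 125 [50.3 53.3 64.5] post [100.1]
w13 130 [49.7 53.1 64. ] post [100.]
w14 32 [47.6 52.8 55.7] post [101.9]
```

The disc has not moved: its depth edge is at 50 ± 0.5 mm in the views from before contact through release. Handing in.

```bash
python3 -c "
from station import ctrl
print(ctrl.get_state()['force']); print(ctrl.close_job())"
```

```text
[-1.35553802  0.14924946 -0.22410638]
the job is handed in; nothing more can be done
None
```

The steel rod is lying in the V-groove with its end against the stop's plunger. I let go of it and handed the job in at about 15.5 s of the 58 s allowed.

- **Handling:** I took the rod from its rest and laid it in the open end of the groove. I released it once so it could settle, gripped it again lightly, and slid it under the hold-down, using 0.25 mm steps at the end.
- **Contact:** The arm stopped moving while the push rose from about 2.6 N of sliding friction to 6.0 N. That leaves roughly 3.4 N on the plunger, against its 10 N slip limit. The rod's end worked out at x ≈ 50.4 mm and the plunger face at about 50.4 mm, and the enlarged close view shows no gap.
- **Stop:** The depth readings put the face at 50 ± 0.5 mm from before contact until after release, so it did not slip.
- **Checks that disagreed:**
  - After lifting away, few depth points were left and they scattered more (47.6–55.7 mm). A hand-read edge of the disc came out 1.4 mm further along than in an earlier view; I put this down to reading error from a different viewpoint.
  - The arm sprang about 1.8 mm towards the stop as the fingers opened, because it was still commanded to push. The depth reading just afterwards showed the face unchanged.
- **Surroundings:** I did not re-measure the tape, beaker and well plate. The gripper stayed above or clear of them, and no unexpected forces showed.

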